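# Spin the under-sink turntable until the pump dispenser is at the front

### The arm

A 6-joint arm with a two-finger parallel gripper is mounted at the origin on the work surface. World frame = base frame: x ahead of the robot, y to its left, z up, the work surface at z = 0. Lengths are in mm, angles in rad, forces in N, time in s.
With the tool pointing down it reaches from about 425 to 950 mm from the base axis. Payload 14.7 kg.
Tool frame: the origin (TCP) lies at the very end of the fingers, on their centre line; the grasp point (between the pads) lies 19 mm behind it (robot.grip_depth is the y of the grasp point in the tool frame, in mm); y points along the fingers, x is the direction in which the jaws open and shut, and the axes are right-handed (so a half turn about y gives the same grasp; the last joint's range is limited). The gripper opens to 85 mm and grips with 20 to 120 N. Pads are 22 mm wide; open, the fingers measure 114 mm over their backs; the gripper's body (76 mm by 85 mm) begins 54 mm behind the grasp point. The pads swing forward as they close: fully open they stand 13 mm farther back than shut.
Start: joints at [-1.192, 0.48, 1.596, -0, 1.065, -0.047], TCP at [268.497, -591.947, 231.297] pointing down, gripper open.
Joint ranges: [-2.75, 2.75], [-0.82, 2.05], [0.23, 2.67], [-1.56, 4.7], [0.09, 2.69], [-2.92, 2.92]. Speed limits (rad/s): [1.89, 1.89, 2.39, 3.01, 3.01, 3.01].

### API

Orientations are given as a 3x3 rotation matrix whose columns are the frame's x, y, z axes.
In Python, from station import robot, effector, get_image, workorder, trace gives the robot as it stands. The module is installed in compiled form; this text tells all that it offers. Calls block until the motion is done:
- robot.movep(position, orientation): joint-space move of the TCP to a pose.
- robot.servo_line(position, orientation=None, speed=150): straight line of the TCP; orientation=None keeps the orientation; speed is the mean speed in mm/s.
- robot.goto_joints(angles): joint-space move.
- effector.move_gripper(opening, squeeze=None): finger opening in mm; squeeze is the grip in N (None keeps the last); returns when the fingers have stopped.
- robot.dwell(seconds).
- robot.ik(position, orientation): joint angles nearest the present ones, or None.
- robot.get_state(): the state.
- get_image(name): name is "side" or "top" or "wrist"; returns a dict with "img" (384x512x3 uint8, red, green, blue), "range_z" (384x512 float32, mm along the optical axis (not along the pixel's ray), 0 where there is no reading), "K" (3x3 intrinsics, pixels), "origin" and "orientation" of the camera in the world. Camera axes: x right, y up, looking along -z (the intrinsics and any distortion apply to the point x, -y, -z); pixel columns grow to the right and rows downward; lengths in mm; the calibration is good to about 2 mm. A picture is of the moment at which its call begins.
A pose or a line that the arm cannot do raises robot.PlanningError and nothing moves.
- workorder.job_done(): hands the job in, once; it reports no verdict.
Trained networks look in a picture, given as the dict that the camera call returned (one of the last four; its "shot" number tells which), for a name from the list of things; names that differ only in an ending like _2 or _b are one class to them, and where a whole thing is asked for, a point or a joint stands for the part that bears it (a point fixed in the world has none). Each returns a list of dicts, best first, with "conf" (0 to 1); they miss things now and then, are a little off and sometimes report something else, mostly with a low value. They report only what shows in the picture. A call takes as long as a camera call.
- trace(target, picture): "pixels" (384x512 bool, what is visible of it) and "location" ([column, row] in pixels, amid what is visible of it).
The state is a dict: "t": time; "qpos": joint angles; "joint_vel": joint speeds; "tau": joint torques, N m; "eef_pos": TCP position; "ee_rot": TCP orientation; "force": force on the tool from outside, world axes, zero at the start; "ft_torque": the same for the moment, N m; "width": finger opening in mm.
Only numpy, scipy, OpenCV 4.12 (cv2) and the standard library are available. Lean on these libraries where they do the work, as an engineer would, in place of code of your own. Each camera call takes 0.05 s, during which the arm holds its last target.

### The job

Spin the turntable by pushing its notched rim with the fingertips until the pump dispenser stands at the front, in line with the pointer tongue that sticks out of the turntable's foot (which way its nozzle points does not matter). Do not touch any of the four containers on the turntable, keep them all standing, and leave the tubs, brush and scraper on the base board where they are.

Things in the scene. Friction and masses are not known exactly. Their poses are not given: they have to be found in the camera images.
- foot: Fixed black foot of the turntable on the base board; origin on the turning axis at board level (z = 0), z up. A flat tongue 30 mm wide, 6 mm thick sticks out from under the disc along the foot's own -x axis as pointer; its rounded end is 230 mm from the axis. It never moves; the tongue points roughly towards the robot, up to 30 degrees off.
- carousel (a joint): Turning angle (rad) of the grey turntable on its foot, counter-clockwise positive from above, over a turn free both ways; light friction (about 1 N at the rim), stops soon after it is let go. Disc from 10 to 40 mm above the board, flat top. Six broad rim lobes reach to radius 175 mm; the six notches between them cut in to radius 130 mm, open outward, above and below.
- notch (a point): Centre of one of the six equal rim notches, 150 mm from the turning axis and 40 mm above the board; turns with the disc. The other notches follow every 60 degrees. At radius 150 mm a notch is about 58 mm wide and a lobe about 98 mm. At joint value 0 this notch lies on the foot's own +x axis.
- dispenser: Closed pump dispenser: round bottle 54 mm in diameter with a thin pump stem, a small round head and a side nozzle reaching 38 mm from its axis; 150 mm tall in all. Origin at the centre of its underside, about 60 mm from the turntable's axis. It stands loose on the turntable and rides with it by friction; its foot is 40 mm above the base board.
- plain_bottle: Round bottle of the same plastic with a plain cap, no pump, 52 mm in diameter, 135 mm tall. Origin at the centre of its underside. It stands loose on the turntable and rides with it by friction; its foot is 40 mm above the base board.
- jar: Squat lidded jar, 58 mm in diameter, 85 mm tall. Origin at the centre of its underside. It stands loose on the turntable and rides with it by friction; its foot is 40 mm above the base board.
- tin: Low metal tin, 56 mm in diameter, 70 mm tall. Origin at the centre of its underside. It stands loose on the turntable and rides with it by friction; its foot is 40 mm above the base board.
- tubs: Stacked pair of empty plastic tubs, 110 mm across the rim, 92 mm tall, loose on the base board. Origin at the centre of the underside.
- brush: Brush 200 mm long lying on the base board along its own x axis. Origin near its middle, at the underside.
- scraper: Small flat scraper 150 mm long, 55 mm wide blade, 14 mm thick, lying on the base board along its own x axis. Origin near its middle, at the underside.

How it is judged:
By the outcome, as a careful person would: the job done as asked, in the order asked, and still so for the second after the job is handed in, with the robot touching nothing.
It also fails if it takes over 70 s, if anything falls off the work surface, if the arm or the gripper's body presses on something with over 40 N, if the wrist force passes 120 N, or if a joint passes its speed limit or range.

## Working session

There is one attempt and no reset: what is moved stays moved. The work goes in short steps, each a Python script; the robot and the scene stay as the last script left them, time stands still between calls to the robot, and variables do not carry over. Pictures are saved under pics/ and viewed, and the job is handed in when it is done.

```bash
mkdir -p pics; cat > h.py <<'E'
import numpy as np, cv2
from station import robot, effector, get_image, workorder, trace
def save(p,n): cv2.imwrite('pics/'+n,cv2.cvtColor(p['img'],cv2.COLOR_RGB2BGR))
def cloud(p):
    K=p['K'];z=p['range_z'];v,u=np.mgrid[:384,:512]
    c=np.stack([(u-K[0,2])/K[0,0]*z,-(v-K[1,2])/K[1,1]*z,-z],-1)
    return c@np.array(p['orientation']).T+np.array(p['origin'])
E
python3 - <<'E'
from h import *
for n in('top','side'):
    p=get_image(n);save(p,n+'0.png');c=cloud(p);ok=p['range_z']>0
    print(n,p['origin'],p.keys())
    for t in('foot','carousel','dispenser','plain_bottle','jar','tin','tubs','brush','scraper'):
        for r in trace(t,p)[:2]:
            m=r['pixels']&ok;q=c[m]
            if len(q):print(t,round(r['conf'],2),np.round(r['location']),m.sum(),np.median(q,0).round(),np.percentile(q,2,0).round(),np.percentile(q,98,0).round())
print(robot.get_state())
E
```

```text
top [ 375.60911427  -23.18193071 1531.51965008] dict_keys(['img', 'range_z', 'K', 'origin', 'orientation', 'shot'])
foot 0.9 [249. 185.] 6350 [585.  -6.  38.] [ 422. -152.    4.] [747. 163.  45.]
carousel 0.62 [249. 188.] 6499 [587.   4.  38.] [ 441. -155.    1.] [747. 163.  48.]
dispenser 0.57 [266. 179.] 275 [594. -47. 140.] [577. -70.  49.] [623. -24. 191.]
plain_bottle 0.5 [228. 182.] 280 [578.  60. 130.] [561.  38.  36.] [609.  94. 176.]
jar 0.54 [241. 165.] 311 [648.  17. 121.] [628. -10.  44.] [678.  44. 129.]
tin 0.69 [249. 198.] 242 [540.  -9. 107.] [516. -34.  71.] [565.  14. 114.]
tubs 0.86 [116. 173.] 984 [641. 427.  34.] [587. 365.  18.] [686. 467.  92.]
brush 0.59 [374. 218.] 532 [ 496. -415.   16.] [ 430. -432.    8.] [ 618. -391.   24.]
scraper 0.67 [264. 179.] 278 [596. -46. 140.] [577. -70.  64.] [625. -24. 191.]
scraper 0.6 [133. 242.] 423 [397. 366.   9.] [306. 340.   1.] [440. 403.  18.]
side [-241.48630824 1012.87009788  921.06998484] dict_keys(['img', 'range_z', 'K', 'origin', 'orientation', 'shot'])
foot 0.56 [254. 212.] 4276 [545.  57.  40.] [ 401. -155.    5
[... 760 characters left out ...]
       1.06506782e+00, -4.66163962e-02]), 'joint_vel': array([ 7.09664049e-04,  8.21084134e-04, -7.77310893e-04, -4.50640345e-04,
       -2.45159947e-05, -6.99008883e-05]), 'tau': array([ 2.21948125e-03, -9.50513864e+01, -4.30643213e+01, -6.12867666e-06,
        1.52127101e-03, -3.14751787e-05]), 'eef_pos': array([ 268.49709302, -591.94913811,  231.27970375]), 'ee_rot': array([[ 4.13061303e-01, -3.45382931e-06,  9.10703223e-01],
       [-9.10703223e-01,  6.30610994e-06,  4.13061303e-01],
       [-7.16963788e-06, -1.00000000e+00, -5.40603490e-07]]), 'force': array([-0.51034966,  1.10561444,  0.34340409]), 'ft_torque': array([-0.01428618,  0.03631835,  0.07185056]), 'width': 85.27349732789779}
```

```bash
python3 - <<'E'
from h import *
for n in('top','side'):
    a=cv2.imread(f'pics/{n}0.png');a=a[100:270,90:410] if n=='top' else a[110:330,80:400];cv2.imwrite(f'pics/{n}0c.png',cv2.resize(a,None,fx=2.5,fy=2.5))
E
```

```text
(no output)
```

View pics/top0c.png

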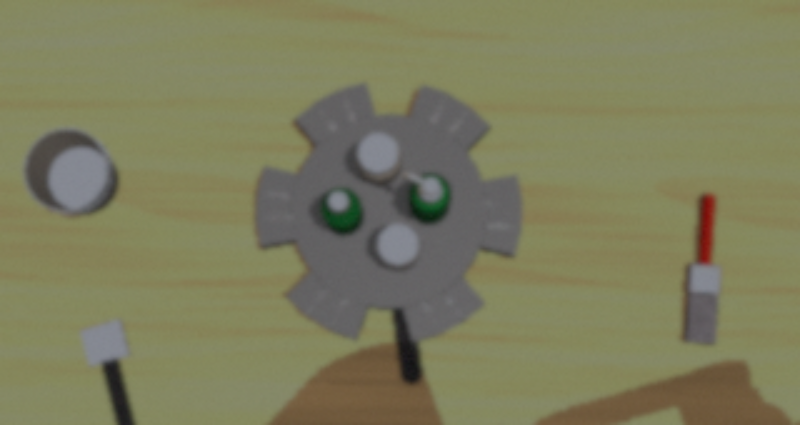

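View pics/side0c.png

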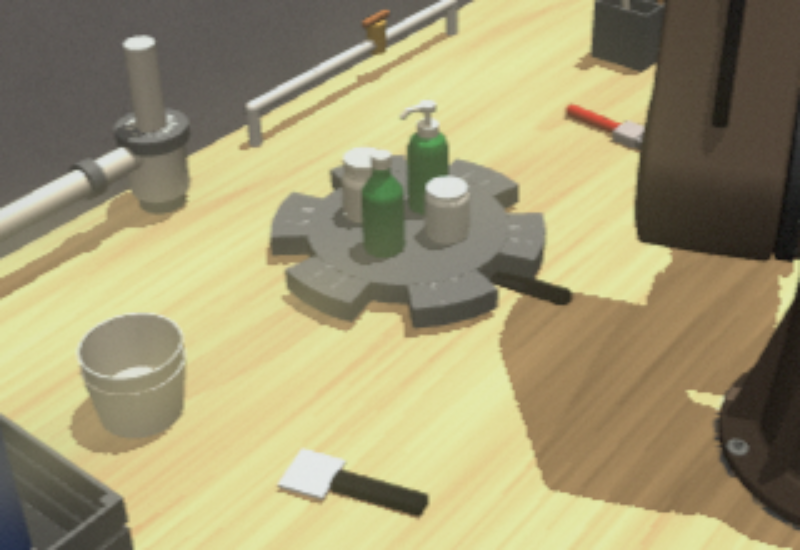

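```bash
cat >> h.py <<'E'
from scipy.optimize import minimize
def measure(verb=True):
    out={}
    P={n:get_image(n) for n in('top','side')}
    C={n:cloud(P[n]) for n in P}
    D=[]
    for n in P:
        c=C[n].reshape(-1,3);m=(P[n]['range_z'].ravel()>0)&(abs(c[:,2]-40)<6)&(np.hypot(c[:,0]-590,c[:,1]-3)<200)
        D.append(c[m])
    out['nd']=[len(d) for d in D]
    # model fit on top image: top face pixels inside/outside
    c=C['top'].reshape(-1,3);ok=(P['top']['range_z'].ravel()>0)&(np.hypot(c[:,0]-590,c[:,1]-3)<215)
    # project all pixels on plane z=40
    o=np.array(P['top']['origin']);d=c-o; s=(40-o[2])/d[:,2]; q=(o+d*s[:,None])[ok]; lab=c[ok][:,2]>22
    def ins(p):
        x=q[:,0]-p[0];y=q[:,1]-p[1];r=np.hypot(x,y);a=np.arctan2(y,x)-p[2]
        t=(a+np.pi/6)%(np.pi/3)-np.pi/6
        lateral=np.abs(t)*r   # notch half width 29 at r150
        ang=np.abs(t)-29/150.
        sol=np.maximum(r-175,np.minimum(r-130,-ang*r))  # >0 outside
        return 1/(1+np.exp(np.clip(sol/2.,-30,30)))
    f=lambda p:np.mean((ins(p)-lab)**2)
    best=min((minimize(f,[590,3,a],method='Nelder-Mead',options=dict(initial_simplex=[[590,3,a],[600,3,a],[590,13,a],[590,3,a+.1]])) for a in np.arange(6)*np.pi/18),key=lambda r:r.fun)
    out['centre']=best.x[:2];out['notch']=np.degrees(best.x[2])%60;out['fun']=best.fun
    ax=best.x[:2]
    for t in('dispenser','plain_bottle','jar','tin'):
        for n in P:
            rr=trace(t,P[n])
            if not rr: continue
            m=rr[0]['pixels']&(P[n]['range_z']>0);k=C[n][m];k=k[(k[:,2]>52)]
            out[t+'_'+n]=(round(rr[0]['conf'],2),np.median(k,0).round(),k[:,2].max().round())
            k=k[(k[:,2]>55)&(k[:,2]<(105 if t in('tin','jar') else 125))]
            if len(k)>25:
                R=dict(dispenser=27,plain_bottle=26,jar=29,tin=28)[t]
                x0=np.median(k[:,:2],0); v=x0-o[:2] if n=='top' else x0-np.array(P['side']['origin'])[:2]
                x0=x0+v/np.linalg.norm(v)*R*.7
                g=minimize(lambda p:np.mean(np.minimum(abs(np.hypot(*(k[:,:2]-p).T)-R),8)),x0,method='Nelder-Mead')
                rel=g.x-ax
                out[t+'_'+n]+=('cyl',g.x.round(1),round(g.fun,2),'r',np.hypot(*rel).round(1),'ang',np.degrees(np.arctan2(rel[1],rel[0])).round(1),len(k))
    # tongue
    for n in P:
        c=C[n].reshape(-1,3);im=P[n]['img'].reshape(-1,3).astype(int)
        r=np.hypot(*(c[:,:2]-ax).T);m=(im.max(1)<60)&(r>182)&(r<240)&(c[:,0]<ax[0])&(abs(c[:,2]-4)<25)&(P[n]['range_z'].ravel()>0)&(abs(c[:,1]-ax[1])<140)
        k=c[m]
        if len(k): 
            rel=k[:,:2].mean(0)-ax; out['tongue_'+n]=(len(k),np.degrees(np.arctan2(rel[1],rel[0])).round(2),k.mean(0).round(1),r[m].max().round(1))
    if verb:
        for a in out: print(a,out[a])
    return out,P
E
python3 -c "
from h import *
measure()"
```

```text
nd [5325, 3319]
centre [595.01282183   4.02278184]
notch 58.650170015684104
fun 0.010080882203727014
dispenser_top (0.63, array([595., -47., 140.]), np.float64(194.0), 'cyl', array([603.9, -48. ]), np.float64(0.51), 'r', np.float64(52.8), 'ang', np.float64(-80.4), 57)
dispenser_side (0.56, array([595., -34., 128.]), np.float64(194.0), 'cyl', array([603. , -50.4]), np.float64(2.08), 'r', np.float64(55.0), 'ang', np.float64(-81.6), 219)
plain_bottle_top (0.68, array([641.,  32., 125.]), np.float64(184.0))
plain_bottle_side (0.67, array([575.,  75., 112.]), np.float64(178.0), 'cyl', array([586.5,  60.1]), np.float64(1.71), 'r', np.float64(56.8), 'ang', np.float64(98.6), 308)
jar_top (0.83, array([648.,  18., 121.]), np.float64(131.0), 'cyl', array([656.9,  17.4]), np.float64(1.26), 'r', np.float64(63.3), 'ang', np.float64(12.2), 74)
jar_side (0.77, array([652.,  39., 107.]), np.float64(130.0), 'cyl', array([654. ,  15.1]), np.float64(2.05), 'r', np.float64(60.1), 'ang', np.float64(10.6), 111)
tin_top (0.76, array([540.,  -9., 107.]), np.float64(117.0), 'cyl', array([543.6,  -9. ]), np.float64(2.84), 'r', np.float64(53.0), 'ang', np.float64(-165.8), 64)
tin_side (0.59, array([532.,   5.,  94.]), np.float64(116.0), 'cyl', array([543.3, -11.8]), np.float64(1.88), 'r', np.float64(54.1), 'ang', np.float64(-163.0), 256)
tongue_top (92, np.float64(-171.78), array([393.7, -25. ,   4.6]), np.float64(225.6))
tongue_side (82, np.float64(-172.42), array([392.4, -23. ,   6.8]), np.float64(228.2))h.py:21: RuntimeWarning: divide by zero encountered in divide
  o=np.array(P['top']['origin']);d=c-o; s=(40-o[2])/d[:,2]; q=(o+d*s[:,None])[ok]; lab=c[ok][:,2]>22
h.py:21: RuntimeWarning: invalid value encountered in multiply
  o=np.array(P['top']['origin']);d=c-o; s=(40-o[2])/d[:,2]; q=(o+d*s[:,None])[ok]; lab=c[ok][:,2]>22
```

```bash
cat >> h.py <<'E'
AX=np.array([595.5,4.])
def pose(phi,tilt,r=152,z=18,off=0.,flip=1):
    """phi deg around axis, tool z tangential/radial"""
    a=np.radians(phi);rad=np.array([np.cos(a),np.sin(a),0]);tan=np.array([-np.sin(a),np.cos(a),0]);up=np.array([0,0,1.])
    t=np.radians(tilt);y=-(np.cos(t)*up+np.sin(t)*rad)
    b=np.radians(phi+off);x=flip*np.array([-np.sin(b),np.cos(b),0]);x-=x@y*y;x/=np.linalg.norm(x)
    return np.r_[AX+r*rad[:2],z],np.stack([x,y,np.cross(x,y)],1)
E
python3 - <<'E'
from h import *
for flip in(1,-1):
  for tilt in(0,8,15):
    print(flip,tilt)
    for phi in(-61,-80,-100,-120,-140,-160):
        q=robot.ik(*pose(phi,tilt,flip=flip)); print(phi,None if q is None else np.round(q,2))
E
```

```text
1 0
-61 [-0.23  0.77  1.66 -0.    0.71 -0.74]
-80 [-0.28  0.73  1.77 -0.    0.65 -0.45]
-100 [-0.3   0.68  1.89 -0.    0.57 -0.13]
-120 [-0.3   0.64  2.02 -0.    0.49  0.23]
-140 [-0.26  0.6   2.13 -0.    0.42  0.62]
-160 [-0.17  0.58  2.2  -0.    0.36  1.05]
1 8
-61 [-0.29  0.81  1.57  0.13  0.87 -0.88]
-80 [-0.35  0.75  1.72  0.18  0.75 -0.66]
-100 [-0.39  0.69  1.88  0.24  0.61 -0.41]
-120 [-0.39  0.63  2.05  0.31  0.46 -0.15]
-140 [-0.35  0.59  2.2   0.4   0.31  0.14]
-160 [-0.24  0.56  2.3   0.45  0.18  0.55]
1 15
-61 [-0.33  0.85  1.49  0.21  1.01 -0.97]
-80 [-0.4   0.79  1.66  0.29  0.86 -0.79]
-100 [-0.46  0.71  1.86  0.4   0.68 -0.62]
-120 [-0.48  0.64  2.06  0.58  0.49 -0.48]
-140 [-0.44  0.59  2.25  0.92  0.3  -0.45]
-160 [-0.3   0.57  2.39  1.75  0.16 -0.81]
-1 0
-61 [-0.23  0.77  1.66 -0.    0.71  2.4 ]
-80 [-0.28  0.73  1.77 -0.    0.65  2.69]
-100 None
-120 [-0.3   0.64  2.02 -0.    0.49 -2.92]
-140 [-0.26  0.6   2.13 -0.    0.42 -2.52]
-160 [-0.17  0.58  2.2  -0.    0.36 -2.09]
-1 8
-61 [-0.29  0.81  1.57  0.13  0.87  2.26]
-80 [-0.35  0.75  1.72  0.18  0.75  2.48]
-100 [-0.39  0.69  1.88  0.24  0.61  2.73]
-120 None
-140 None
-160 [-0.24  0.56  2.3   0.45  0.18 -2.59]
-1 15
-61 [-0.33  0.85  1.49  0.21  1.01  2.18]
-80 [-0.4   0.79  1.66  0.29  0.86  2.35]
-100 [-0.46  0.71  1.86  0.4   0.68  2.53]
-120 [-0.48  0.64  2.06  0.58  0.49  2.66]
-140 [-0.44  0.59  2.25  0.92  0.3   2.69]
-160 [-0.3   0.57  2.39  1.75  0.16  2.33]
```

```bash
python3 - <<'E'
from h import *
T=8
effector.move_gripper(0)
robot.movep(*pose(-62,T,z=225,r=175))
s=robot.get_state();print(s['t'],s['eef_pos'],s['width'])
robot.servo_line(*pose(-62,T,z=60),speed=120)
p=get_image('side');save(p,'s1.png')
p=get_image('top');save(p,'t1.png')
print(robot.get_state()['t'])
a=np.hstack([cv2.resize(cv2.imread(f'pics/{n}')[110:300,150:350],None,fx=2,fy=2) for n in('s1.png','t1.png')]);cv2.imwrite('pics/c1.png',a)
E
```

```text
4.4167 [ 677.36840886 -151.61433409  225.07915102] -0.36319286620197544
6.0583
```

View pics/c1.png

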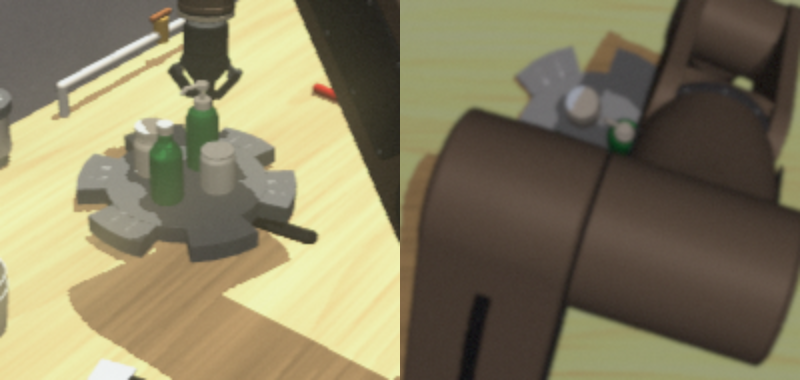

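The side view (left) shows the shut gripper behind the dispenser. The top view is blocked by the arm, so I'll check the notch with the wrist camera.

```bash
python3 - <<'E'
from h import *
p=get_image('wrist');save(p,'w1.png')
c=cloud(p);ok=p['range_z']>0
b=ok&(abs(c[...,2]-40)<8)
# lobe points near notch: angle histogram at r 140-165
r=np.hypot(c[...,0]-AX[0],c[...,1]-AX[1]);a=np.degrees(np.arctan2(c[...,1]-AX[1],c[...,0]-AX[0]))
m=b&(r>140)&(r<168);print(np.histogram(a[m],bins=np.arange(-140,20,5)))
E
```

```text
(array([750, 709,   0,   0,   0,   2, 806, 863, 847, 829, 811, 801, 793,
       494,   0,   0,   0,   2, 735, 801, 804, 837, 830, 860, 885, 512,
         0,   0,   0, 146, 973]), array([-140, -135, -130, -125, -120, -115, -110, -105, -100,  -95,  -90,
        -85,  -80,  -75,  -70,  -65,  -60,  -55,  -50,  -45,  -40,  -35,
        -30,  -25,  -20,  -15,  -10,   -5,    0,    5,   10,   15]))
```

View pics/w1.png

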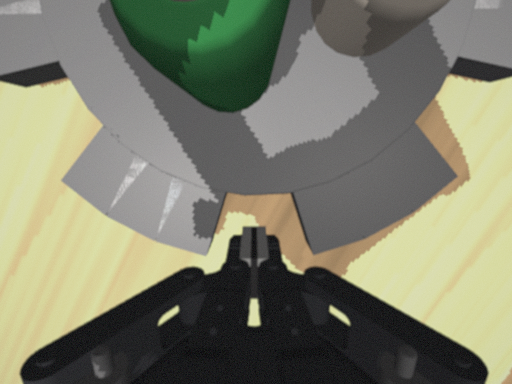

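The wrist picture shows the fingertips at (255,240), centred on the notch whose mouth runs from column 215 to 300. The depth data puts the notch centre at about -61°, as measured before. I'll descend and push.

```bash
python3 - <<'E'
from h import *
T=8
robot.servo_line(*pose(-62,T),speed=60)
s=robot.get_state();print(s['t'],s['force'])
for phi in list(range(-66,-147,-8)):
    robot.servo_line(*pose(phi,T),speed=40)
    s=robot.get_state();print(phi,round(s['t'],1),s['force'].round(1))
robot.dwell(.2)
p=get_image('wrist');save(p,'w2.png');p2=get_image('side');save(p2,'s2.png')
c=cloud(p);ok=p['range_z']>0
b=ok&(abs(c[...,2]-40)<8)
r=np.hypot(c[...,0]-AX[0],c[...,1]-AX[1]);a=np.degrees(np.arctan2(c[...,1]-AX[1],c[...,0]-AX[0]))%360-360
m=b&(r>140)&(r<168);print(np.histogram(a[m],bins=np.arange(-240,-60,3)))
a=np.hstack([cv2.imread('pics/w2.png')[::2,::2].copy(),cv2.resize(cv2.imread('pics/s2.png')[110:302,150:406],None,fx=2,fy=2)[:192*2][::1][:192]]) if 0 else cv2.imread('pics/s2.png')[100:300,130:380];cv2.imwrite('pics/c2.png',cv2.resize(a,None,fx=3,fy=3))
E
```

```text
6.9583 [-0.26933379 -0.01380477  0.78889734]
-66 7.4 [-0.2  0.1  0.1]
-74 8.1 [ 0.9  0.8 -0.2]
-82 8.7 [-0.2  0.7  0.2]
-90 9.4 [ 0.3  1.  -0.1]
-98 10.1 [-0.2 -0.6  1.2]
-106 10.8 [0.2 0.3 1.8]
-114 11.5 [-0.1  0.5  0.1]
-122 12.2 [ 0.2 -0.2 -0.3]
-130 12.8 [-0.9  0.2  0.3]
-138 13.5 [ 0.9  0.1 -0.7]
-146 14.2 [ 0.5 -0.9  0.8]
(array([  0,   0,   0,   0,   0,   0,   0,   0,   0,   0,   0,   0,   0,
         0,   0,   0, 163, 900, 871, 863, 848, 836, 832, 815, 803, 797,
       766, 615, 654, 376, 227, 223, 230,  32,   0,   0,  41, 794, 809,
       815, 825, 844, 850, 866, 887, 905, 928, 939, 726, 366,   0,   0,
         0,   0,   0,   0,   0,   0,   0]), array([-240, -237, -234, -231, -228, -225, -222, -219, -216, -213, -210,
       -207, -204, -201, -198, -195, -192, -189, -186, -183, -180, -177,
       -174, -171, -168, -165, -162, -159, -156, -153, -150, -147, -144,
       -141, -138, -135, -132, -129, -126, -123, -120, -117, -114, -111,
       -108, -105, -102,  -99,  -96,  -93,  -90,  -87,  -84,  -81,  -78,
        -75,  -72,  -69,  -66,  -63]))
```

View pics/c2.png

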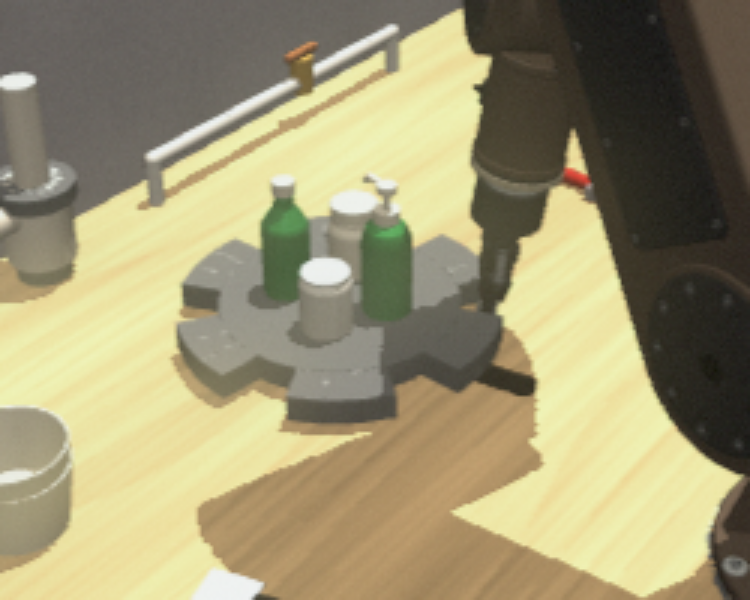

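View pics/w2.png

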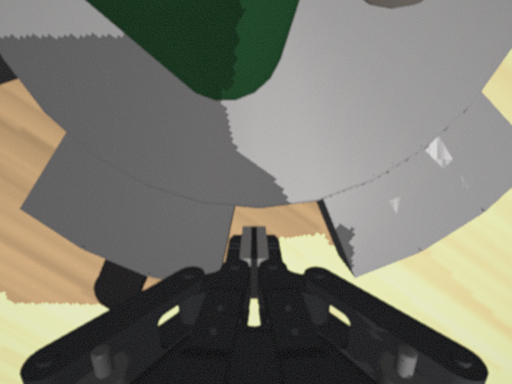

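All containers are standing and have turned with the disc, which has moved about 79° with about 11° to go. I'll measure the remaining angle.

```bash
cat >> h.py <<'E'
def disp(*names):
    for n in names:
        p=get_image(n);save(p,f"d_{n}_{p['shot']}.png");c=cloud(p)
        rr=trace('dispenser',p)
        for r in rr[:1]:
            k=c[r['pixels']&(p['range_z']>0)]
            k=k[(k[:,2]>50)&(k[:,2]<120)]
            if len(k)<30: print(n,'few',len(k));continue
            x0=np.median(k[:,:2],0);v=x0-np.array(p['origin'])[:2];x0=x0+v/np.linalg.norm(v)*18
            g=minimize(lambda q:np.mean(np.minimum(abs(np.hypot(*(k[:,:2]-q).T)-27),8)),x0,method='Nelder-Mead')
            rel=g.x-AX;print(n,round(r['conf'],2),len(k),g.x.round(1),round(g.fun,2),'r',np.hypot(*rel).round(1),'ang',np.degrees(np.arctan2(rel[1],rel[0])).round(1)%360-360)
E
python3 - <<'E'
from h import *
disp('side','wrist','top')
p=get_image('wrist');c=cloud(p)
r=np.hypot(c[...,0]-AX[0],c[...,1]-AX[1]);a=np.degrees(np.arctan2(c[...,1]-AX[1],c[...,0]-AX[0]))%360-360
m=(abs(c[...,2]-40)<5)&(r>145)&(r<155)
h,e=np.histogram(a[m],bins=np.arange(-200,-85,1));print(list(zip(e[:-1].astype(int),h))[55:])
print(robot.get_state()['t'])
E
```

```text
side 0.61 317 [545.8 -15.5] 1.78 r 53.4 ang -158.6
wrist 0.58 8062 [547.5 -12.3] 0.16 r 50.7 ang -161.3
top 0.81 39 [546.2 -13.1] 0.26 r 52.2 ang -160.9
[(np.int64(-145), np.int64(2)), (np.int64(-144), np.int64(14)), (np.int64(-143), np.int64(49)), (np.int64(-142), np.int64(50)), (np.int64(-141), np.int64(14)), (np.int64(-140), np.int64(0)), (np.int64(-139), np.int64(0)), (np.int64(-138), np.int64(0)), (np.int64(-137), np.int64(0)), (np.int64(-136), np.int64(0)), (np.int64(-135), np.int64(0)), (np.int64(-134), np.int64(0)), (np.int64(-133), np.int64(0)), (np.int64(-132), np.int64(0)), (np.int64(-131), np.int64(0)), (np.int64(-130), np.int64(8)), (np.int64(-129), np.int64(93)), (np.int64(-128), np.int64(95)), (np.int64(-127), np.int64(97)), (np.int64(-126), np.int64(94)), (np.int64(-125), np.int64(91)), (np.int64(-124), np.int64(98)), (np.int64(-123), np.int64(96)), (np.int64(-122), np.int64(96)), (np.int64(-121), np.int64(95)), (np.int64(-120), np.int64(99)), (np.int64(-119), np.int64(94)), (np.int64(-118), np.int64(99)), (np.int64(-117), np.int64(98)), (np.int64(-116), np.int64(94))
[... 242 characters left out ...]
(-108), np.int64(101)), (np.int64(-107), np.int64(106)), (np.int64(-106), np.int64(96)), (np.int64(-105), np.int64(106)), (np.int64(-104), np.int64(111)), (np.int64(-103), np.int64(107)), (np.int64(-102), np.int64(111)), (np.int64(-101), np.int64(109)), (np.int64(-100), np.int64(100)), (np.int64(-99), np.int64(121)), (np.int64(-98), np.int64(103)), (np.int64(-97), np.int64(110)), (np.int64(-96), np.int64(116)), (np.int64(-95), np.int64(114)), (np.int64(-94), np.int64(109)), (np.int64(-93), np.int64(110)), (np.int64(-92), np.int64(82)), (np.int64(-91), np.int64(19)), (np.int64(-90), np.int64(0)), (np.int64(-89), np.int64(0)), (np.int64(-88), np.int64(0)), (np.int64(-87), np.int64(0))]
14.8583
```

```bash
python3 - <<'E'
from h import *
T=8
for phi in(-150,-154,-157):
    robot.servo_line(*pose(phi,T),speed=30)
robot.dwell(.3)
disp('wrist')
robot.servo_line(*pose(-153,T),speed=40)
robot.servo_line(*pose(-153,T,r=165,z=130),speed=80)
robot.servo_line(*pose(-153,T,r=180,z=230),speed=150)
robot.goto_joints([-1.192,0.48,1.596,0,1.065,-0.047])
measure()
disp('top','side')
print(robot.get_state()['t'])
a=np.vstack([cv2.resize(cv2.imread('pics/'+sorted(__import__('glob').glob(f'pics/d_{n}_*'),key=__import__('os').path.getmtime)[-1].split('/')[-1])[110:260,140:360],None,fx=2,fy=2) for n in('top','side')]);cv2.imwrite('pics/c3.png',a)
E
```

```text
wrist 0.73 8025 [503.6 -33.9] 2.86 r 99.4 ang -157.6
nd [5356, 3291]
centre [594.93961269   3.98337985]
notch 28.856281048233303
fun 0.010054181959659847
dispenser_top (0.84, array([537.,  -6., 140.]), np.float64(194.0), 'cyl', array([543.8,  -3.6]), np.float64(0.66), 'r', np.float64(51.7), 'ang', np.float64(-171.6), 48)
dispenser_side (0.66, array([532.,   9., 117.]), np.float64(194.0), 'cyl', array([543.3,  -5.7]), np.float64(1.79), 'r', np.float64(52.5), 'ang', np.float64(-169.4), 341)
plain_bottle_top (0.74, array([644.,  13., 131.]), np.float64(180.0), 'cyl', array([655.,  14.]), np.float64(0.79), 'r', np.float64(60.9), 'ang', np.float64(9.5), 79)
plain_bottle_side (0.84, array([645.,  26., 121.]), np.float64(180.0), 'cyl', array([654.3,  11.2]), np.float64(2.0), 'r', np.float64(59.8), 'ang', np.float64(6.9), 237)
jar_top (0.56, array([602., -55., 122.]), np.float64(131.0), 'cyl', array([611.2, -55.1]), np.float64(1.38), 'r', np.float64(61.3), 'ang', np.float64(-74.7), 51)
jar_side (0.61, array([609., -35., 112.]), np.float64(164.0), 'cyl', array([606.9, -57.7]), np.float64(2.48
[... 248 characters left out ...]
70.,  94.]), np.float64(116.0), 'cyl', array([583. ,  54.2]), np.float64(1.79), 'r', np.float64(51.6), 'ang', np.float64(103.3), 244)
tongue_top (93, np.float64(-171.78), array([394.1, -25. ,   4.5]), np.float64(225.6))
tongue_side (80, np.float64(-172.5), array([391.9, -22.8,   6.9]), np.float64(229.0))
top few 20
side 0.79 346 [543.2  -5.9] 1.85 r 53.2 ang -169.3
22.125h.py:21: RuntimeWarning: divide by zero encountered in divide
  o=np.array(P['top']['origin']);d=c-o; s=(40-o[2])/d[:,2]; q=(o+d*s[:,None])[ok]; lab=c[ok][:,2]>22
h.py:21: RuntimeWarning: invalid value encountered in multiply
  o=np.array(P['top']['origin']);d=c-o; s=(40-o[2])/d[:,2]; q=(o+d*s[:,None])[ok]; lab=c[ok][:,2]>22
```

View pics/c3.png

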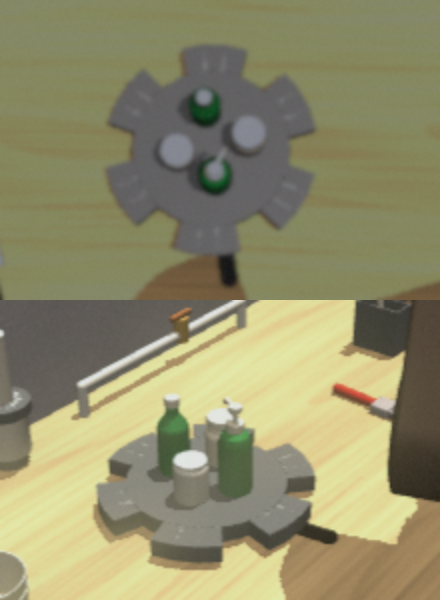

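```bash
python3 - <<'E'
from h import *
robot.dwell(.3)
workorder.job_done()
E
```

```text
the job is handed in; nothing more can be done
```

The pump dispenser now stands at the front, in line with the pointer tongue to within about 1–2°, and the job is handed in. I put the closed fingertips in one rim notch, pushed the disc about 90° clockwise, then backed out and returned the arm to its start pose. The last clock reading was about 22 s, just before hand-in.

- **Alignment:** The last top-camera measurement put the dispenser at -171.6° and the tongue at -171.8°. The side camera disagreed slightly, at -169.4° and -172.5°. At the dispenser's distance from the axis, that gap is under 3 mm sideways.
- **Containers:** All four are standing and turned with the disc. The measured force stayed around 1–2 N wherever I read it during the push, so I saw no sign of contact with them.
- **Tubs, brush and scraper:** The arm did not go near them. I did not measure their positions again after the move.
- **Failed readings:** One wrist-camera fit of the dispenser near the end of the push was clearly wrong (99 mm from the axis), so I ignored it. The last repeat from the top camera had too few points to use.

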